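Snap the keeper cap over a waxed tile

ROBOT

A 6-joint arm with a two-finger parallel gripper is mounted at the origin on the work surface. World frame = base frame: x ahead of the robot, y to its left, z up, the work surface at z = 0. Lengths are in m, angles in rad, forces in N, time in s.
With the tool pointing down it reaches from about 0.425 to 0.95 m from the base axis. Payload 3.5 kg.
Tool frame: the origin (TCP) lies midway between the tips of the shut fingers; the grasp point (between the pads) lies 19 mm behind it; z points along the fingers, y is the direction in which the jaws open and shut (so a half turn about z gives the same grasp; the last joint's range is limited). The gripper opens to 85 mm and grips with 20 to 120 N. Pads are 22 mm wide; open, the fingers measure 114 mm over their backs; the gripper's body (76 mm by 85 mm) begins 54 mm behind the grasp point. The pads swing forward as they close: fully open they stand 13 mm farther back than shut.
Start: joints at [0.962, 0.286, 1.577, -0, 1.279, -0.15], TCP at [0.299, 0.605, 0.231] pointing down, gripper open.
Joint ranges: [-2.77, 2.77], [-0.9, 2.22], [0.21, 2.48], [-1.53, 4.67], [0.24, 2.81], [-2.84, 2.84]. Speed limits (rad/s): [2.79, 2.79, 3.14, 3.14, 3.14, 3.14].

INTERFACE

Orientations are given as a unit quaternion [x, y, z, w].
In Python, from plant import ctrl gives the robot as it stands. The module is installed in compiled form; this text tells all that it offers.
- The arm moves only by the tool play_rows, never from a script. Its argument "increments" is text: rows parted by semicolons, each of 4 numbers parted by spaces: the shift along the tool's x, y, z in m, then the turn about the tool's z in rad. In form: dx dy dz roll; .... A call has 1 to 5 rows; each row is the pose to reach, as a shift and turn from the pose commanded when the call began, along the tool's axes at that moment; what a row does not reach only later rows make up. A row lasts 1/8 s, in which the tool goes at most 62.5 mm and 10.7 degrees, less where a joint would pass 70% of its speed; a pose out of reach is approached as far as the arm can. A call with a gripper value outside its range is refused whole. "gripper" is the finger opening in m, from 0 to 0.0854, set as the call begins (left out, the last holds). The fingers move at their own pace and stop on an object; "newtons" is the grip in N (left out, the last holds). Time passes only in rows, so rows that repeat a pose let the fingers close. It gives the time, the measured TCP pose, the force and the opening at its end, in the units of the state.
- ctrl.get_state(): the state, without advancing time (a new reading comes with each control period).
- ctrl.read_camera(name): name is "scene" or "top" or "wrist"; returns the picture (400x640x3 uint8, red, green, blue); there is no depth.
- ctrl.camera_model(name): a dict with "fov_y" (degrees; the focal length in pixels is half the picture's height over the tangent of half this angle, whatever the lens; pixels are square), "cx", "cy" (the principal point, pixels), "rvec" (rotation vector, rad) and "tvec" (3), from world to camera coordinates, as OpenCV has them. Camera axes: x right, y down, z forward; pixel columns grow to the right and rows downward; lengths in m; the calibration is good to about 2 mm. A picture is of the moment at which its call begins: read the wrist's pose just before it. camera_model takes no time and is no camera call; for the wrist camera it gives the pose at the moment of the call.
- ctrl.sign_off(): hands the job in, once; it reports no verdict.
The state is a dict: "time": time; "qpos": joint angles; "dq": joint speeds; "joint_efforts": joint torques, N m; "eef_pos": TCP position; "tcp_rot": TCP orientation; "contact_force": force on the tool from outside, world axes, zero at the start; "wrist_torque": the same for the moment, N m; "opening": opening from 0.0 (shut) to 1.0 (fully open).
Only numpy, scipy, OpenCV 4.12 (cv2) and the standard library are available. Lean on these libraries where they do the work, as an engineer would, in place of code of your own. Each camera call takes 0.05 s, during which the arm holds its last target.

TASK

Pick the white tile with the red wax petals off its wooden block, holding it by its long edges only and without touching the wax, and lower it, wax up, over the brass stud of the turning stand until it lies flat on the pedestal. Then take the orange snap cap from the cork mat and press it straight down onto the stud, right through the click, until it sits fully home on the tile. Finish without letting go: your gripper stays on the cap, still pressing it firmly down on the tile; do not let the tile drop, do not crush it, and leave the other things on the bench where they are.

Things in the scene. Friction and masses are not known exactly. Their poses are not given: they have to be found in the camera images.
- tile: White ceramic tile, 90 (x) x 60 (y) x 5 mm, about 65 g, with a round hole 28 mm wide through its middle. Origin: centre of its underside, z up. It starts wax up on the wooden block, whose sides stand about 10 mm inside the tile's long edges (60 mm apart), so fingers fit past them; hold it there, near the middle of its length.
- block: Fixed wooden block under the tile, 70 (x) x 36 (y) x 30 mm high. Origin: centre of its underside, on the bench. The tile lies on its top.
- stand: Fixed turning stand. Origin: centre of its underside on the bench. Dark steel base 100 mm wide, 12 mm high; on it an aluminium pedestal 40 mm wide, top 42 mm above the bench; on that a brass stud 16 mm wide. Four sprung steel balls stick out of the stud to 23 mm across, centred 14.5 mm above the pedestal's top: the tile's hole passes them freely, the cap's lip has to snap over them.
- seat (a point): Centre of the pedestal's top, on the stud's axis, 42 mm above the bench; z up. The tile's origin comes here when seated; the seated cap's origin is 5 mm above.
- cap: Orange snap cap, about 45 g, mouth down on the cork mat. Origin: centre of its underside, z up. Lower part 40 mm wide, 30 mm high, grip knob on top. Bore 24 mm deep: lip 19 mm wide in the lowest 5 mm, 27 mm above. The lip meets the balls with the underside 17 mm above the pedestal; resistance rises to 7 to 11 N, drops with a click 5 mm lower, then the balls draw it down (up to 14 N) to the tile.
- mat: Fixed round cork mat, 90 mm wide and 6 mm thick, on which the cap starts. Origin: centre of its underside, on the bench.
- tile_top (a point): Centre of the tile's hole at its upper face. A strip of red wax petals lies on this face near each end: 26 to 41 mm from here along the tile's x, 24 mm to either side in y, 4 mm high. Fingers must not touch the wax.
- stud_top (a point): Top of the stud, 26 mm above the pedestal; its last 7 mm taper from 16 to 9 mm wide.
- cap_knob (a point): Point on the cap's axis, 48 mm above its underside, in the round grip knob: 28 mm wide, from 30 to 58 mm above the underside, black band near its top. Grip here; fingertips may reach down to the shoulder 30 mm above the underside.
- dowel: Bystander: upright wooden dowel, 28 mm wide, 75 mm high; origin at the centre of its underside.
- green_wax: Bystander: green wax block 60 x 35 x 25 mm; origin at the centre of its underside.
- pink_wax: Bystander: pink wax bar 70 x 22 x 14 mm; origin at the centre of its underside.
- jar: Bystander: small jar with brass lid, 54 mm wide, 60 mm high; origin at the centre of its underside.
- spatula: Bystander: spatula lying on the bench, 170 mm long; origin under its middle.
- dish: Bystander: blue bowl 70 mm wide, 30 mm high; origin at the centre of its underside.
- spool: Bystander: white spool 48 mm wide, 32 mm high; origin at the centre of its underside.
Mind the look-alikes: they are no part of the job. Several things have the shape of the tile; the one meant has the colours described above. What is shaped like the cap but purple is not meant.

How it is judged:
By the outcome, as a careful person would: the job done as asked, in the order asked, and still so for the second after the job is handed in, while the arm keeps its last pose, push and grip.
It also fails if it takes over 69 s, if anything falls off the work surface, if the arm or the gripper's body presses on something with over 40 N, if the wrist force passes 120 N, or if a joint passes its speed limit or range.

## Working session

There is one attempt and no reset: what is moved stays moved. The work goes in short steps, Python scripts to look and compute and a tool call to move; the robot and the scene stay as the last step left them, time stands still between calls to the robot, and variables do not carry over. Pictures are saved under pics/ and viewed, and the job is handed in when it is done.

Besides the shell and the picture viewer there is one more tool, called after "Emit:" as name(argument=value, ...) on one line, values as JSON. play_rows: Moves the arm, as the interface text tells. Its arguments: {"type":"object","properties":{"increments":{"type":"string"},"gripper":{"type":"number"},"newtons":{"type":"number"}},"required":["increments"]}

```bash
mkdir -p pics; python3 - <<'E'
from plant import ctrl
import cv2
s=ctrl.get_state();print(s)
for n in ["scene","top","wrist"]:
    print(n,ctrl.camera_model(n))
    cv2.imwrite(f"pics/{n}0.png",ctrl.read_camera(n)[:,:,::-1])
E
```

```text
{'time': 0.0, 'qpos': array([ 9.61981306e-01,  2.87182124e-01,  1.57817101e+00,  5.41944673e-07,
        1.27863235e+00, -1.49982108e-01]), 'dq': array([ 0.00021256, -0.00040953, -0.00059344, -0.00031719,  0.00033984,
       -0.00145231]), 'joint_efforts': array([ 2.79058522e-04, -4.05971503e+01, -2.92633027e+01, -9.05248339e-05,
        5.64627306e-03,  1.28009961e-05]), 'eef_pos': array([0.29853823, 0.60465366, 0.22993947]), 'tcp_rot': array([ 2.27409222e-01,  9.73798549e-01, -1.11124201e-03, -4.43348673e-04]), 'contact_force': array([0.15240607, 0.10553328, 0.69068453]), 'wrist_torque': array([0.02612454, 0.01978233, 0.03495116]), 'opening': 0.9984441360529105}
scene {'fov_y': 48.72977407142272, 'cx': 317.5847044358083, 'cy': 197.77567690341402, 'rvec': array([ 0.77104503,  2.61403272, -1.04396379]), 'tvec': array([ 0.46905044, -0.16431827,  1.42123039])}
top {'fov_y': 53.10104643239024, 'cx': 322.594152390518, 'cy': 196.7555631469861, 'rvec': array([ 2.17130389, -2.14952982,  0.15121791]), 'tvec': array([-0.00141912,  0.54491933,  1.04188807])}
wrist {'fov_y': 68.10810793448466, 'cx': 325.33447895950036, 'cy': 202.97223259214877, 'rvec': array([-2.46013238, -1.52927025, -0.21184195]), 'tvec': array([-0.67353911, -0.0348452 ,  0.3798467 ])}
```

View pics/scene0.png

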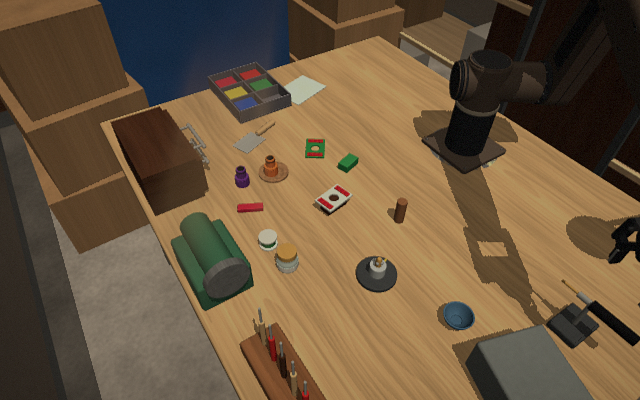

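View pics/top0.png

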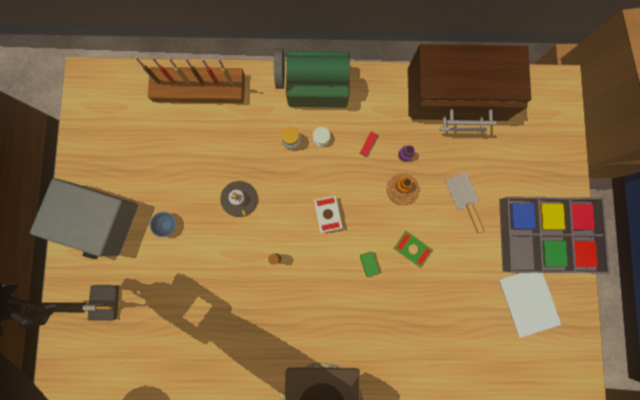

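View pics/wrist0.png

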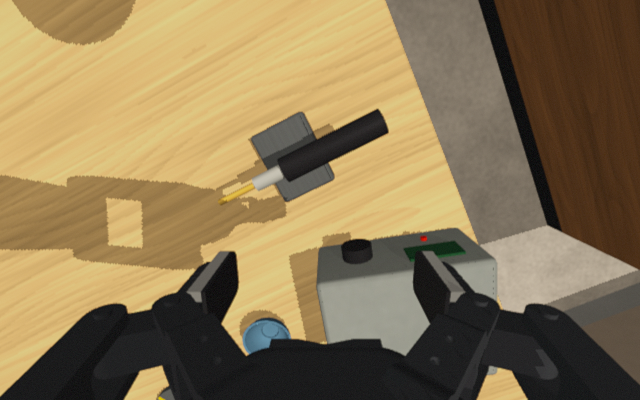

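```bash
cat > h.py <<'E'
from plant import ctrl
import numpy as np, cv2
from scipy.spatial.transform import Rotation as R
def cam(n):
    m=ctrl.camera_model(n); f=200/np.tan(np.radians(m['fov_y']/2))
    K=np.array([[f,0,m['cx']],[0,f,m['cy']],[0,0,1]]); Rm=cv2.Rodrigues(m['rvec'])[0]
    return K,Rm,np.array(m['tvec']).ravel()
def ray(c,uv):
    K,Rm,t=c; d=Rm.T@np.linalg.inv(K)@np.array([uv[0],uv[1],1.]); return -Rm.T@t,d
def onz(c,uv,z):
    o,d=ray(c,uv); return o+d*(z-o[2])/d[2]
def proj(c,p):
    K,Rm,t=c; q=K@(Rm@np.array(p)+t); return q[:2]/q[2]
def two(c1,u1,c2,u2):
    o1,d1=ray(c1,u1);o2,d2=ray(c2,u2)
    A=np.stack([d1,-d2],1); s=np.linalg.lstsq(A,o2-o1,rcond=None)[0]
    a=o1+s[0]*d1;b=o2+s[1]*d2; return (a+b)/2,np.linalg.norm(a-b)
def totool(p,s=None):
    "world target of TCP -> tool-axis shift"
    s=s or ctrl.get_state(); return R.from_quat(s['tcp_rot']).inv().apply(np.array(p)-s['eef_pos'])
E
python3 - <<'E'
from h import *
im=cv2.imread('pics/top0.png')
a=cv2.resize(im[180:260,280:440],None,fx=5,fy=5,interpolation=2); cv2.imwrite('pics/crop1.png',a)
b=cv2.resize(im[165:245,190:300],None,fx=5,fy=5,interpolation=2); cv2.imwrite('pics/crop2.png',b)
t=cam('top')
for n,uv,z in [('tile',(328,214),.035),('stand',(238,199),.012),('studtop',(237,196),.068),('mat',(403,189),.006),('cap',(405,183),.064)]:
    p=onz(t,uv,z);print(n,p,np.hypot(*p[:2]))
E
```

```text
tile [ 0.49853507 -0.01082623  0.035     ] 0.49865260905443015
stand [0.53915613 0.23549997 0.012     ] 0.5883447720493031
studtop [0.54020882 0.22709947 0.068     ] 0.5860031889629875
mat [ 0.57278989 -0.21935586  0.006     ] 0.6133557291420282
cap [ 0.58007651 -0.21247239  0.064     ] 0.6177647412394676
```

View pics/crop1.png

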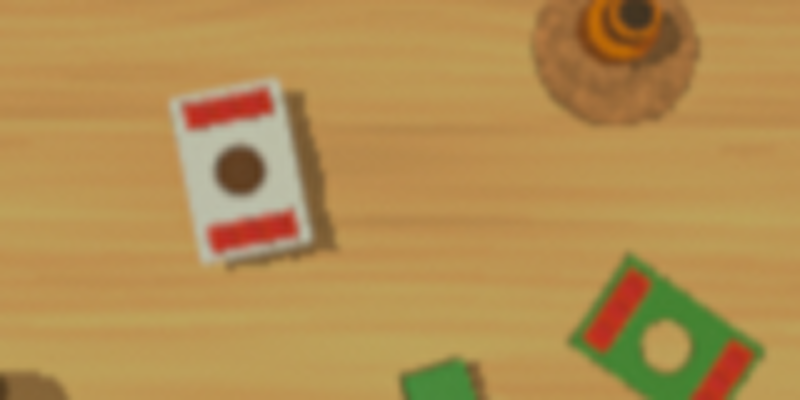

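View pics/crop2.png

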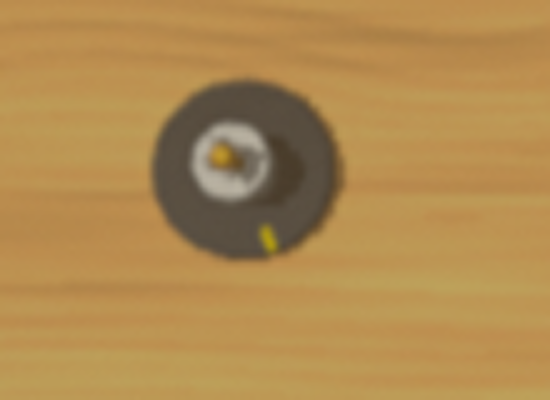

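Candidates: tile-shaped are white with red (328,214, chosen) and green with red (412,249). Cap-shaped are orange (405,185, chosen) and purple (406,153). The crop confirms a white tile with two red strips at each end, and an orange cap on the cork mat.

```bash
python3 - <<'E'
from h import *
s=ctrl.get_state(); Rt=R.from_quat(s['tcp_rot']).as_matrix(); print(np.round(Rt,3))
K,Rm,t=cam('wrist'); print('cam in tool',Rt.T@(-Rm.T@t-s['eef_pos']), '\n',np.round(Rt.T@Rm.T,3),K[0,0])
im=cv2.imread('pics/top0.png'); c=cam('top')
hsv=cv2.cvtColor(im,cv2.COLOR_BGR2HSV)
red=((hsv[...,0]<8)|(hsv[...,0]>172))&(hsv[...,1]>170)&(hsv[...,2]>90)
n,l,st,ce=cv2.connectedComponentsWithStats(red.astype(np.uint8))
pts=[]
for i in range(1,n):
    x,y=ce[i]
    if st[i][4]>20 and 300<x<350 and 190<y<240: print(ce[i],st[i][4]); pts.append(onz(c,ce[i],.038)); print(pts[-1])
m=(pts[0]+pts[1])/2; d=pts[0]-pts[1]; print('mid',m,np.degrees(np.arctan2(d[1],d[0])),np.linalg.norm(d))
# white outline
w=((hsv[...,1]<60)&(hsv[...,2]>120))|red
w[:190]=0;w[240:]=0;w[:,:305]=0;w[:,350:]=0
cn=max(cv2.findContours(w.astype(np.uint8),0,2)[0],key=cv2.contourArea)
r=cv2.minAreaRect(cn);print(r); print(onz(c,r[0],.035)); b=[onz(c,q,.035) for q in cv2.boxPoints(r)]; print(np.round(b,4)); 
for i in range(4):
    e=b[(i+1)%4]-b[i]; print(np.linalg.norm(e),np.degrees(np.arctan2(e[1],e[0])))
E
```

```text
[[-0.897  0.443 -0.001]
 [ 0.443  0.897 -0.002]
 [ 0.    -0.002 -1.   ]]
cam in tool [ 0.07082217 -0.00047604 -0.14348959] 
 [[ 0.    -0.961 -0.275]
 [ 1.     0.     0.   ]
 [-0.    -0.275  0.961]] 295.9096275259831
[325.26229508 201.27868852] 61
[ 0.53237698 -0.00315651  0.038     ]
[330.25806452 225.93548387] 62
[ 0.46652419 -0.01699676  0.038     ]
mid [ 0.49945059 -0.01007664  0.038     ] 11.86907854212857 0.067291475981011
((327.7884521484375, 213.94232177734375), (32.75138854980469, 21.96500587463379), 78.69007110595703)
[ 0.49868398 -0.01025883  0.035     ]
[[ 0.5358  0.0276  0.035 ]
 [ 0.5481 -0.0302  0.035 ]
 [ 0.4619 -0.0478  0.035 ]
 [ 0.4499  0.0095  0.035 ]]
0.059128681027221415 -77.98885424524987
0.08792367873311549 -168.46775498982186
0.05853420469204943 101.83706892917616
0.08774288022577423 11.919631042115832
```

Emit:
play_rows(increments="-0.038 -0.039 0 -0.133; -0.076 -0.078 0 -0.266; -0.114 -0.117 0 -0.4; -0.152 -0.156 0 -0.533; -0.19 -0.195 0 -0.667")

```text
time: 0.78
eef_pos: [0.383, 0.3445, 0.2311]
tcp_rot: [-0.106, 0.994, -0.0, -0.0]
contact_force: [1.2, -0.2, 0.4]
opening: 1.002
```

```bash
python3 - <<'E'
from h import *
s=ctrl.get_state(); print(s['time'],s['eef_pos'],s['qpos'],R.from_quat(s['tcp_rot']).as_matrix().round(3))
print(totool([.499,-.01,.16]))
E
```

```text
0.775 [0.3829936  0.3444578  0.23107341] [ 5.35401769e-01 -6.99484172e-02  1.96484445e+00 -1.80068518e-04
  1.24683971e+00 -1.24828228e+00] [[-0.977 -0.211 -0.   ]
 [-0.211  0.977 -0.   ]
 [ 0.    -0.    -1.   ]]
[-0.03848106 -0.37095355  0.07114715]
```

Emit:
play_rows(increments="-0.006 -0.056 0 0; -0.012 -0.112 0 0; -0.018 -0.168 0.01 0; -0.024 -0.224 0.02 0; -0.03 -0.28 0.04 0")

```text
time: 1.4
eef_pos: [0.471, 0.0767, 0.1919]
tcp_rot: [-0.104, 0.995, -0.0, 0.001]
contact_force: [1.2, 0.9, -0.5]
opening: 1.0
```

Emit:
play_rows(increments="-0.005 -0.05 0.02 0; -0.008 -0.085 0.03 0; -0.008 -0.091 0.03 0; -0.008 -0.091 0.03 0")

```text
time: 1.9
eef_pos: [0.4967, -0.0087, 0.1615]
tcp_rot: [-0.104, 0.995, 0.0, -0.0]
contact_force: [-0.2, 0.4, -0.5]
opening: 1.002
```

```bash
cat > snap.py <<'E'
from h import *
import sys,pickle
def snap(name,camname='wrist'):
    s=ctrl.get_state(); c=cam(camname); im=ctrl.read_camera(camname)[:,:,::-1].copy()
    cv2.imwrite(f'pics/{name}.png',im); pickle.dump((s,c),open(f'pics/{name}.pkl','wb'))
    print(s['time'],s['eef_pos'].round(4),'force',s['contact_force'].round(2),'open',s['opening'])
    return s,c,im
if __name__=='__main__': snap(sys.argv[1],*(sys.argv[2:]))
E
python3 snap.py w1
```

```text
1.9 [ 0.4967 -0.0087  0.1615] force [-0.2   0.44 -0.49] open 1.0017202147365738
```

View pics/w1.png

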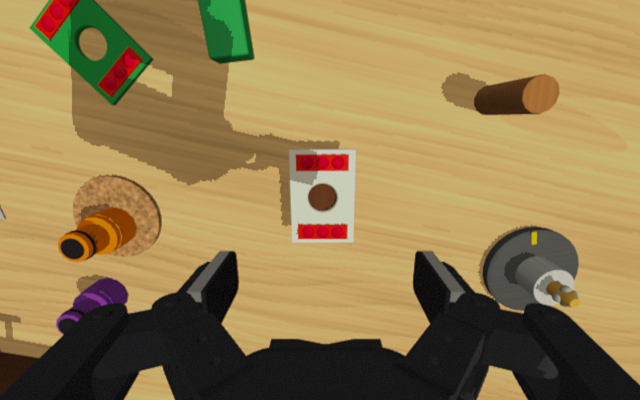

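The white tile shows at (322,197) with red strips at rows 162 and 232. The stand's stud tip is at (570,297) and the cap at (80,245). Measuring the tile from its outline and wax strips.

```bash
cat > tilem.py <<'E'
from h import *
import pickle,sys
def tile(name,roi,z):
    s,c=pickle.load(open(f'pics/{name}.pkl','rb')); im=cv2.imread(f'pics/{name}.png')
    hsv=cv2.cvtColor(im,cv2.COLOR_BGR2HSV)
    red=((hsv[...,0]<8)|(hsv[...,0]>172))&(hsv[...,1]>150)&(hsv[...,2]>70)
    w=((hsv[...,1]<50)&(hsv[...,2]>75))|red
    m=np.zeros_like(w);x0,y0,x1,y1=roi;m[y0:y1,x0:x1]=1;w&=m
    w=cv2.morphologyEx(w.astype(np.uint8),cv2.MORPH_OPEN,np.ones((3,3)))
    cn=max(cv2.findContours(w,0,1)[0],key=cv2.contourArea)
    P=np.array([onz(c,q+0.0,z)[:2] for q in cn[:,0]])
    r=cv2.minAreaRect((P*1000).astype(np.float32)); b=cv2.boxPoints(r)/1000
    print('tile rect centre',np.array(r[0])/1000,r[1],r[2])
    for i in range(2):
        e=b[i+1]-b[i];print(np.linalg.norm(e).round(4),np.degrees(np.arctan2(e[1],e[0])))
    y=R.from_quat(s['tcp_rot']).as_matrix()[:,1];print('tool y ang',np.degrees(np.arctan2(y[1],y[0])))
    return s,c,np.array(r[0])/1000
if __name__=='__main__': tile('w1',(270,130,375,260),.035)
E
python3 tilem.py
```

```text
tile rect centre [ 0.49780219 -0.01120834] (89.68095397949219, 60.09160614013672) 11.999127388000488
0.0601 -78.000885
0.0897 11.999125
tool y ang 101.89487050768406
```

Emit:
play_rows(increments="-0.001 -0.003 0.04 0; -0.001 -0.003 0.08 0; -0.001 -0.003 0.11 0; -0.001 -0.003 0.13 0; -0.001 -0.003 0.13 0", newtons=25)

```text
time: 2.58
eef_pos: [0.497, -0.01, 0.0303]
tcp_rot: [-0.105, 0.994, 0.001, -0.002]
contact_force: [-0.0, 0.6, 0.6]
opening: 0.999
```

```bash
python3 snap.py w2;python3 -c "
from h import *
print(totool([.4978,-.0112,.012]))"
```

```text
2.575 [ 0.497  -0.01    0.0303] force [-0.03  0.57  0.56] open 0.998811771593878
[ 0.00050477 -0.00064422  0.01952763]
```

View pics/w2.png

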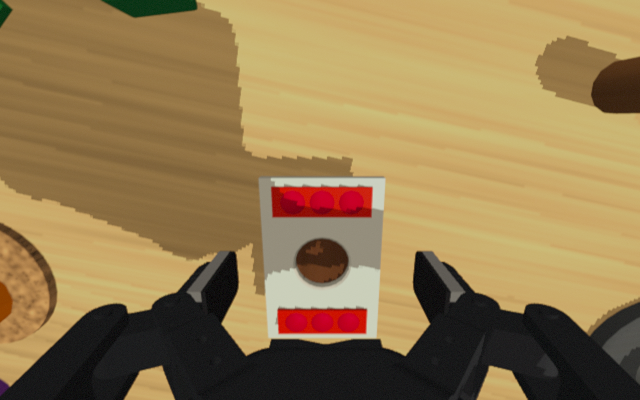

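The tile sits midway between the pads (hole at 322,260, fingertips at columns 235 and 416). Descending the rest and closing.

Emit:
play_rows(increments="0 -0.001 0.01 0; 0 -0.001 0.018 0; 0 -0.001 0.018 0")

```text
time: 3.0
eef_pos: [0.4981, -0.0125, 0.0128]
tcp_rot: [-0.104, 0.995, 0.0, -0.001]
contact_force: [0.9, 0.0, -0.0]
opening: 1.003
```

Emit:
play_rows(increments="0 0 0 0; 0 0 0 0; 0 0 0 0; 0 0 0 0; 0 0 0 0", gripper=0.05, newtons=25)

```text
time: 3.62
eef_pos: [0.499, -0.0128, 0.0138]
tcp_rot: [-0.104, 0.995, -0.0, 0.0]
contact_force: [-0.9, 0.2, 3.5]
opening: 0.696
```

```bash
python3 snap.py w3
```

```text
3.625 [ 0.499  -0.0128  0.0138] force [-0.86  0.17  3.46] open 0.6956493377278572
```

View pics/w3.png

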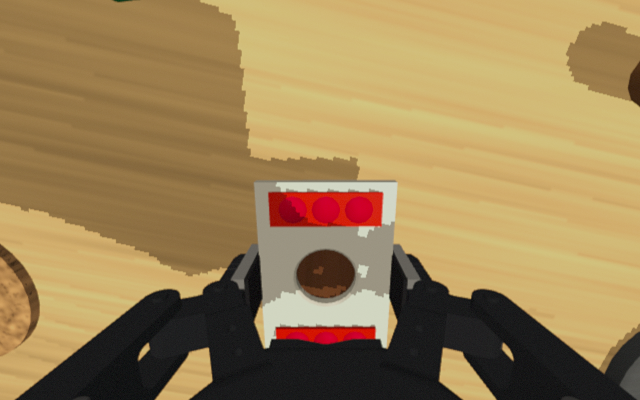

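Opening 59.4 mm, so the tile is gripped by its long edges at the middle, with the wax clear. Lifting.

Emit:
play_rows(increments="0 0 -0.01 0; 0 0 -0.03 0; 0 0 -0.07 0; 0 0 -0.11 0; 0 0 -0.15 0")

```text
time: 4.3
eef_pos: [0.498, -0.0125, 0.1645]
tcp_rot: [-0.104, 0.995, 0.0, -0.0]
contact_force: [0.1, -0.8, -0.9]
opening: 0.694
```

Emit:
play_rows(increments="0.006 0.03 -0.02 0; 0.014 0.08 -0.03 0; 0.02 0.13 -0.03 0; 0.026 0.175 -0.03 0; 0.028 0.2 -0.03 0")

```text
time: 4.92
eef_pos: [0.4284, 0.179, 0.1932]
tcp_rot: [-0.105, 0.994, 0.0, -0.0]
contact_force: [0.2, -1.0, -1.2]
opening: 0.696
```

Emit:
play_rows(increments="0 0 0 0; 0 0 0 0")

```text
time: 5.18
eef_pos: [0.4298, 0.1768, 0.1933]
tcp_rot: [-0.104, 0.995, -0.0, -0.0]
contact_force: [-0.1, 0.2, 0.1]
opening: 0.693
```

```bash
python3 snap.py w4; python3 snap.py s4 scene
```

```text
5.175 [0.4298 0.1768 0.1933] force [-0.13  0.25  0.07] open 0.6932717882765072
5.225 [0.43   0.1766 0.1933] force [0.51 1.1  0.08] open 0.6946113933804307
```

View pics/w4.png

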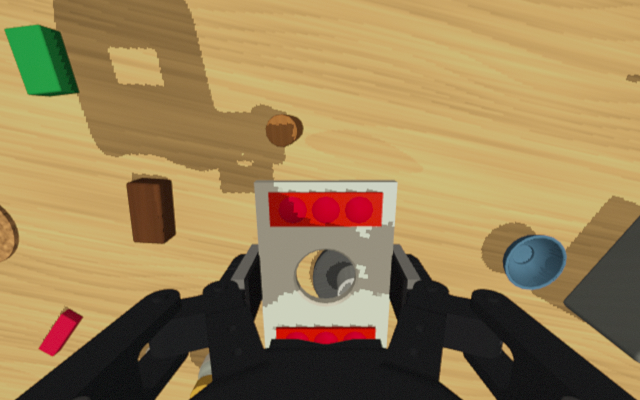

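View pics/s4.png

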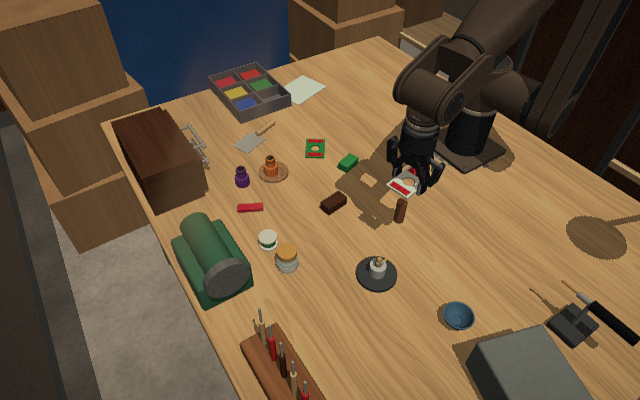

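The wrist camera's image top faces the robot, so the held tile hides the stand from this side. The tile is held level, with its hole at (325,275). Moving beyond the stand to look back at it.

Emit:
play_rows(increments="-0.03 0.005 0 0; -0.08 0.012 0 0; -0.13 0.02 0 0; -0.175 0.027 0 0; -0.205 0.03 0 0")

```text
time: 5.9
eef_pos: [0.6264, 0.2482, 0.1927]
tcp_rot: [-0.103, 0.995, -0.0, -0.0]
contact_force: [0.3, 1.5, -0.2]
opening: 0.696
```

Emit:
play_rows(increments="0 0 0 0; 0 0 0 0")

```text
time: 6.15
eef_pos: [0.6237, 0.248, 0.1927]
tcp_rot: [-0.103, 0.995, -0.0, -0.001]
contact_force: [0.1, 0.4, -0.5]
opening: 0.692
```

```bash
python3 snap.py w5
```

```text
6.15 [0.6237 0.248  0.1927] force [ 0.11  0.38 -0.51] open 0.6923342200018903
```

View pics/w5.png

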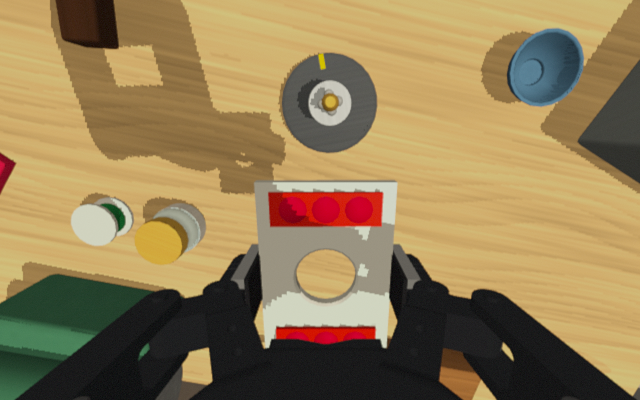

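The stand shows at (330,102) with its pedestal white and stud tip brass, and the held tile's hole is at (326,274). Measuring both.

```bash
python3 - <<'E'
from h import *
import pickle
s,c=pickle.load(open('pics/w5.pkl','rb')); im=cv2.imread('pics/w5.png'); hsv=cv2.cvtColor(im,cv2.COLOR_BGR2HSV)
cv2.imwrite('pics/w5c.png',cv2.resize(im[40:165,270:390],None,fx=4.5,fy=4.5,interpolation=2))
def fit(mask,z,roi,hull=True):
    m=np.zeros(mask.shape,np.uint8);x0,y0,x1,y1=roi;m[y0:y1,x0:x1]=mask[y0:y1,x0:x1]
    cn=max(cv2.findContours(m,0,1)[0],key=cv2.contourArea); cn=cv2.convexHull(cn) if hull else cn
    P=np.array([onz(c,q+0.,z)[:2] for q in cn[:,0]])
    A=np.c_[2*P,np.ones(len(P))];x=np.linalg.lstsq(A,(P**2).sum(1),rcond=None)[0]
    r=np.sqrt(x[2]+x[:2]@x[:2]); print(x[:2].round(4),'diam',2*r, 'res',np.std(np.linalg.norm(P-x[:2],axis=1)),cn[:,0].mean(0)); return x[:2]
H,S,V=cv2.split(hsv)
print('base');fit(((S<60)&(V<110)).astype(np.uint8)|((S<60)).astype(np.uint8),.012,(275,45,385,160))
print('ped');fit(((S<50)&(V>150)).astype(np.uint8),.042,(300,70,360,135))
print('brass');fit(((S>110)&(H>12)&(H<32)&(V>60)).astype(np.uint8),.068,(318,88,345,115))
t=pickle.load(open('pics/w5.pkl','rb'))
# hole: wood seen through
x=s['eef_pos'];Rt=R.from_quat(s['tcp_rot']).as_matrix()
for dz in (.018,.02,.022,.024):
  print('hole at z tcp+',dz); h=fit((S>70).astype(np.uint8),x[2]+dz,(285,240,365,308)); print('tool',(Rt.T@np.r_[h-x[:2],0])[:2])
E
```

```text
base
[0.5397 0.2345] diam 0.09755335737524218 res 0.00012797696145277926 [327.45238095 101.26190476]
ped
[0.5397 0.2348] diam 0.04007889384037465 res 0.00010720839124315378 [329.79310345 103.24137931]
brass
[0.54   0.2346] diam 0.014191936183373227 res 0.00017808360405059055 [330.5 102. ]
hole at z tcp+ 0.018
[0.6238 0.2483] diam 0.027046891282024327 res 0.00031907739266287934 [326.63636364 272.81818182]
tool [-0.00011739  0.00029363]
hole at z tcp+ 0.02
[0.6227 0.2481] diam 0.026616125105824916 res 0.00031399556100501975 [326.63636364 272.81818182]
tool [0.00100999 0.00029238]
hole at z tcp+ 0.022
[0.6216 0.2479] diam 0.02618535892956989 res 0.00030891372934711766 [326.63636364 272.81818182]
tool [0.00213737 0.00029112]
hole at z tcp+ 0.024
[0.6205 0.2476] diam 0.02575459275326077 res 0.0003038318976892009 [326.63636364 272.81818182]
tool [0.00326475 0.00028987]
```

View pics/w5c.png

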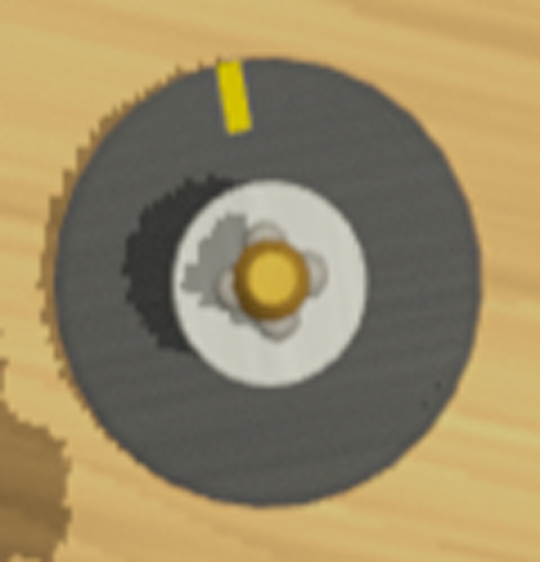

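```bash
python3 -c "
from h import *
print(totool([.5408,.2345,.065]))"
```

```text
[0.08356227 0.00367537 0.12807553]
```

Emit:
play_rows(increments="0.03 0.001 0 0; 0.065 0.003 0.03 0; 0.084 0.004 0.07 0; 0.084 0.004 0.11 0; 0.084 0.004 0.128 0")

```text
time: 6.82
eef_pos: [0.5388, 0.2349, 0.0633]
tcp_rot: [-0.104, 0.995, -0.0, -0.002]
contact_force: [-0.0, 0.7, -0.0]
opening: 0.698
```

Emit:
play_rows(increments="0 0 0 0; 0 0 0 0; 0 0 0 0")

```text
time: 7.2
eef_pos: [0.5427, 0.2359, 0.0673]
tcp_rot: [-0.104, 0.995, 0.0, 0.002]
contact_force: [-0.5, -0.6, -0.2]
opening: 0.694
```

```bash
python3 snap.py w6;  python3 -c "
from h import *
print(totool([.5408,.2345,.0258]),R.from_quat(ctrl.get_state()['tcp_rot']).as_matrix().round(4))"
```

```text
7.2 [0.5427 0.2359 0.0673] force [-0.53 -0.61 -0.23] open 0.6935947533852852
[ 0.00197007 -0.00099095  0.04118608] [[-9.784e-01 -2.067e-01  2.900e-03]
 [-2.067e-01  9.784e-01  7.000e-04]
 [-2.900e-03  1.000e-04 -1.000e+00]]
```

View pics/w6.png

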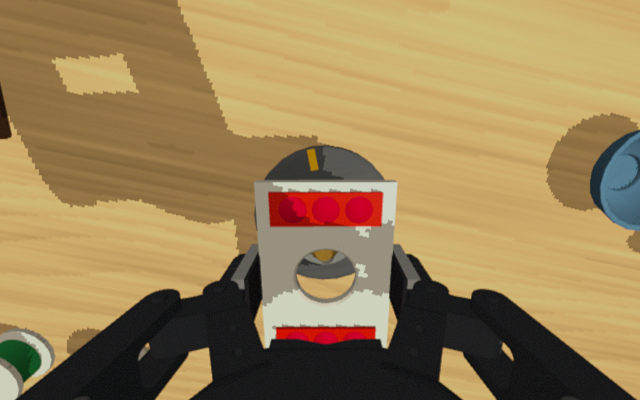

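Emit:
play_rows(increments="0 0 0 0; 0 0 0 0; 0 0 0 0; 0 0 0 0; 0 0 0 0")

```text
time: 7.88
eef_pos: [0.5411, 0.2355, 0.0653]
tcp_rot: [-0.104, 0.995, -0.0, -0.0]
contact_force: [0.1, -0.2, -0.2]
opening: 0.69
```

Emit:
play_rows(increments="0 0 0 0; 0 0 0 0")

```text
time: 8.12
eef_pos: [0.5412, 0.2355, 0.0653]
tcp_rot: [-0.104, 0.995, -0.0, -0.0]
contact_force: [0.4, -0.0, 0.1]
opening: 0.692
```

```bash
python3 -c "
from h import *
s=ctrl.get_state();print(s['eef_pos'],s['dq'].round(4),totool([.5408,.2345,.0258]),R.from_quat(s['tcp_rot']).as_matrix().round(4)[:,2])"
```

```text
[0.5411669  0.23552436 0.06528808] [ 0.0004 -0.0006  0.0005  0.0003 -0.0004  0.0015] [ 0.00056781 -0.00092649  0.03948812] [-1.e-04 -0.e+00 -1.e+00]
```

Emit:
play_rows(increments="0.0005 -0.001 0.005 0; 0.0005 -0.001 0.01 0; 0.0005 -0.001 0.015 0; 0.0005 -0.001 0.018 0; 0.0005 -0.001 0.018 0")

```text
time: 8.75
eef_pos: [0.5407, 0.2344, 0.0469]
tcp_rot: [-0.104, 0.995, -0.0, -0.0]
contact_force: [0.4, 0.3, 0.3]
opening: 0.694
```

Emit:
play_rows(increments="0 0 0 0; 0 0 0 0; 0 0 0 0")

```text
time: 9.12
eef_pos: [0.541, 0.2345, 0.0475]
tcp_rot: [-0.104, 0.995, 0.0, 0.0]
contact_force: [0.2, -0.7, -1.2]
opening: 0.695
```

```bash
python3 snap.py w7;  python3 -c "
from h import *
im=cv2.imread('pics/w7.png');cv2.imwrite('pics/w7c.png',cv2.resize(im[230:320,270:390],None,fx=6,fy=6,interpolation=2))
print(totool([.5408,.2345,.0258]))"
```

```text
9.125 [0.541  0.2345 0.0475] force [ 0.24 -0.67 -1.17] open 0.6951829459876343
[2.21980144e-04 6.61138649e-05 2.17141989e-02]
```

View pics/w7c.png

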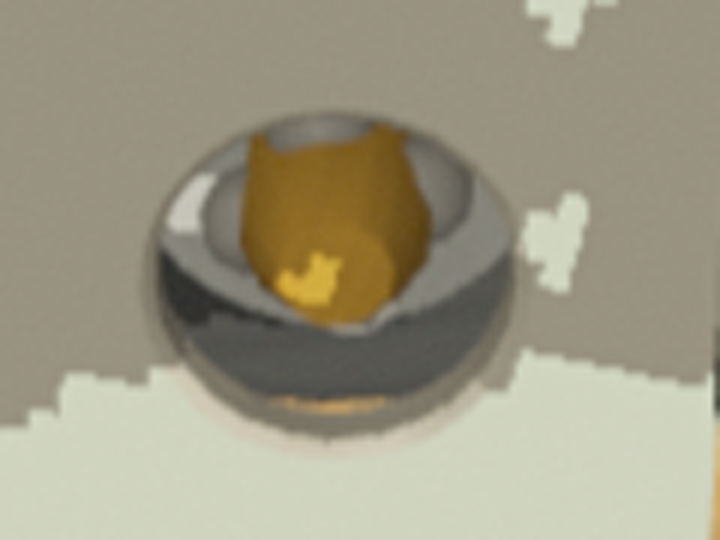

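The stud tip (crop ~335,275) is centred in the tile's hole (crop 332,275). Lowering to the pedestal.

Emit:
play_rows(increments="0 0 0.005 0; 0 0 0.01 0; 0 0 0.015 0; 0 0 0.018 0; 0 0 0.0195 0")

```text
time: 9.8
eef_pos: [0.5407, 0.2344, 0.0274]
tcp_rot: [-0.104, 0.995, -0.0, -0.0]
contact_force: [0.1, -0.9, -0.2]
opening: 0.693
```

Emit:
play_rows(increments="0 0 0 0; 0 0 0 0; 0 0 0.0005 0; 0 0 0.001 0; 0 0 0.0015 0")

```text
time: 10.42
eef_pos: [0.5409, 0.2345, 0.0263]
tcp_rot: [-0.104, 0.995, 0.0, 0.0]
contact_force: [-0.1, -0.4, 0.0]
opening: 0.696
```

Emit:
play_rows(increments="0 0 0 0; 0 0 0 0; 0 0 0 0")

```text
time: 10.8
eef_pos: [0.5409, 0.2345, 0.0263]
tcp_rot: [-0.104, 0.995, -0.0, -0.0]
contact_force: [-0.5, -0.8, -0.2]
opening: 0.692
```

Emit:
play_rows(increments="0 0 0.0005 0; 0 0 0.001 0; 0 0 0.001 0; 0 0 0.001 0")

```text
time: 11.3
eef_pos: [0.541, 0.2345, 0.0258]
tcp_rot: [-0.104, 0.995, -0.0, 0.0]
contact_force: [-1.2, -1.8, 4.3]
opening: 0.691
```

Emit:
play_rows(increments="0 0 0.0005 0; 0 0 0.001 0; 0 0 0.001 0; 0 0 0.001 0")

```text
time: 11.8
eef_pos: [0.541, 0.2345, 0.0257]
tcp_rot: [-0.104, 0.995, -0.0, -0.0]
contact_force: [-5.6, -1.0, 9.5]
opening: 0.693
```

Contact came at TCP z 0.0258, the predicted seat height. Relaxing, then releasing.

Emit:
play_rows(increments="0 0 -0.0005 0; 0 0 -0.001 0; 0 0 -0.001 0")

```text
time: 12.18
eef_pos: [0.541, 0.2345, 0.0257]
tcp_rot: [-0.104, 0.995, 0.0, -0.0]
contact_force: [-1.9, -1.3, 6.2]
opening: 0.691
```

Emit:
play_rows(increments="0 0 0 0; 0 0 0 0; 0 0 0 0; 0 0 0 0; 0 0 0 0", gripper=0.085)

```text
time: 12.8
eef_pos: [0.5409, 0.2345, 0.0253]
tcp_rot: [-0.104, 0.995, -0.0, 0.0]
contact_force: [-0.3, -0.0, 0.5]
opening: 0.994
```

```bash
python3 snap.py w8
```

```text
12.8 [0.5409 0.2345 0.0253] force [-0.29 -0.02  0.48] open 0.9942060985623665
```

View pics/w8.png

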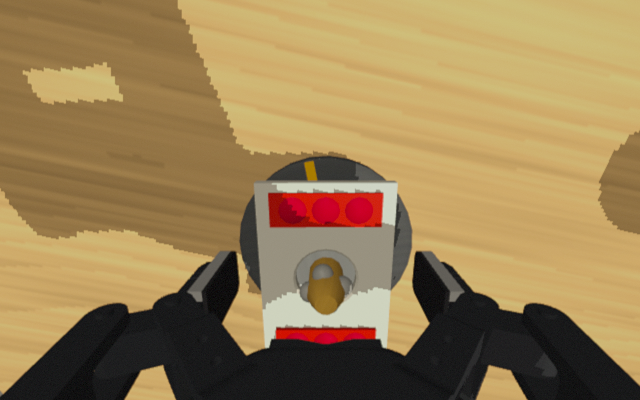

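The tile is released, lying over the stud (stud at 325,285, through the hole), with the pads clear. Rising.

Emit:
play_rows(increments="0 0 -0.02 0; 0 0 -0.06 0; 0 0 -0.1 0; 0 0 -0.13 0; 0 0 -0.14 0")

```text
time: 13.48
eef_pos: [0.5425, 0.2349, 0.1695]
tcp_rot: [-0.104, 0.995, 0.0, 0.003]
contact_force: [0.2, -0.8, 0.0]
opening: 0.995
```

Emit:
play_rows(increments="0 0 0 0; 0 0 0 0; 0 0 0 0; 0 0 0 0")

```text
time: 13.98
eef_pos: [0.5404, 0.2343, 0.1642]
tcp_rot: [-0.104, 0.995, -0.0, -0.001]
contact_force: [0.0, 0.3, 0.5]
opening: 0.997
```

```bash
python3 snap.py w9; python3 - <<'E'
from tilem import *
for z in (.045,.047,.049): tile('w9',(270,120,375,270),z)
E
```

```text
13.975 [0.5404 0.2343 0.1642] force [0.   0.26 0.51] open 0.9973257890537078
tile rect centre [0.53791864 0.24006345] (94.75190734863281, 73.92485046386719) 11.921945571899414
0.0739 -78.07802
0.0948 11.9219475
tool y ang 101.9269574897302
tile rect centre [0.53741138 0.23991031] (94.0307388305664, 73.3622817993164) 11.921854019165039
0.0734 -78.078094
0.094 11.921864
tool y ang 101.9269574897302
tile rect centre [0.53690411 0.23975716] (93.3095474243164, 72.79975128173828) 11.921350479125977
0.0728 -78.07862
0.0933 11.921353
tool y ang 101.9269574897302
```

View pics/w9.png

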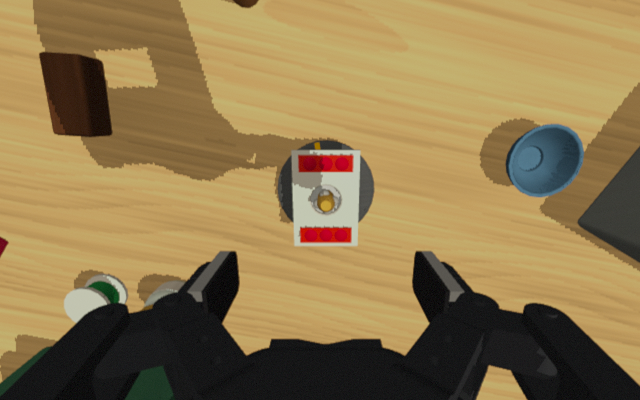

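The tile lies flat and centred on the pedestal: stud at (325,202), strips at rows 163 and 235, hole concentric. Moving to the cap.

Emit:
play_rows(increments="0.004 -0.03 0 0; 0.011 -0.085 0 0; 0.018 -0.14 0 0; 0.025 -0.195 0 0; 0.032 -0.25 0 0")

```text
time: 14.65
eef_pos: [0.5612, -0.0185, 0.1653]
tcp_rot: [-0.104, 0.995, 0.0, 0.0]
contact_force: [0.6, -0.7, 0.3]
opening: 0.996
```

Emit:
play_rows(increments="0.007 -0.055 0 0; 0.014 -0.11 0 0; 0.02 -0.155 0 0; 0.026 -0.19 0 0; 0.026 -0.2 0 0")

```text
time: 15.28
eef_pos: [0.577, -0.2198, 0.165]
tcp_rot: [-0.103, 0.995, 0.0, -0.0]
contact_force: [0.4, -0.9, 0.7]
opening: 0.992
```

Emit:
play_rows(increments="0 0 0 0; 0 0 0 0; 0 0 0 0; 0 0 0 0")

```text
time: 15.78
eef_pos: [0.5773, -0.2169, 0.1654]
tcp_rot: [-0.104, 0.995, 0.0, 0.0]
contact_force: [-0.7, 0.4, -0.6]
opening: 0.995
```

```bash
python3 snap.py w10
```

```text
15.775 [ 0.5773 -0.2169  0.1654] force [-0.68  0.41 -0.55] open 0.9945133477111273
```

View pics/w10.png

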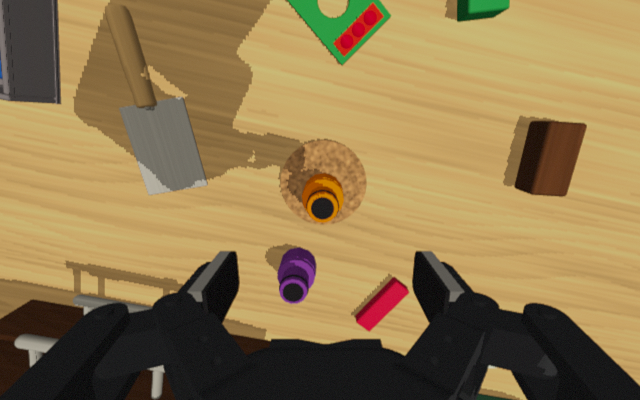

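```bash
python3 - <<'E'
from h import *
import pickle
s,c=pickle.load(open('pics/w10.pkl','rb')); im=cv2.imread('pics/w10.png'); H,S,V=cv2.split(cv2.cvtColor(im,cv2.COLOR_BGR2HSV))
cv2.imwrite('pics/w10c.png',cv2.resize(im[130:230,270:375],None,fx=6,fy=6,interpolation=2))
def circ(P):
    A=np.c_[2*P,np.ones(len(P))];x=np.linalg.lstsq(A,(P**2).sum(1),rcond=None)[0]
    return x[:2],2*np.sqrt(x[2]+x[:2]@x[:2])
def fit(m,z,roi):
    x0,y0,x1,y1=roi;w=np.zeros(m.shape,np.uint8);w[y0:y1,x0:x1]=m[y0:y1,x0:x1]
    cn=cv2.convexHull(max(cv2.findContours(w,0,1)[0],key=cv2.contourArea))
    print(z,circ(np.array([onz(c,q+0.,z)[:2] for q in cn[:,0]])),cn[:,0].mean(0))
print('mat');fit((((H>5)&(H<22)&(S>60)&(S<165)&(V<190))|(V<70)).astype(np.uint8),.006,(275,135,370,228))
print('black');fit((V<60).astype(np.uint8),.064,(300,190,345,225))
print([proj(c,[x,y,z]).round(1) for x,y,z in [(.576,-.218,.006),(.576,-.218,.064)]])
E
```

```text
mat
0.006 (array([ 0.57612001, -0.22717038]), np.float64(0.10882465464962444)) [328.78947368 179.15789474]
black
0.064 (array([ 0.58146717, -0.21865313]), np.float64(0.018043205510083336)) [321.94444444 209.        ]
[array([324.2, 187.1]), array([324. , 202.2])]
```

View pics/w10c.png

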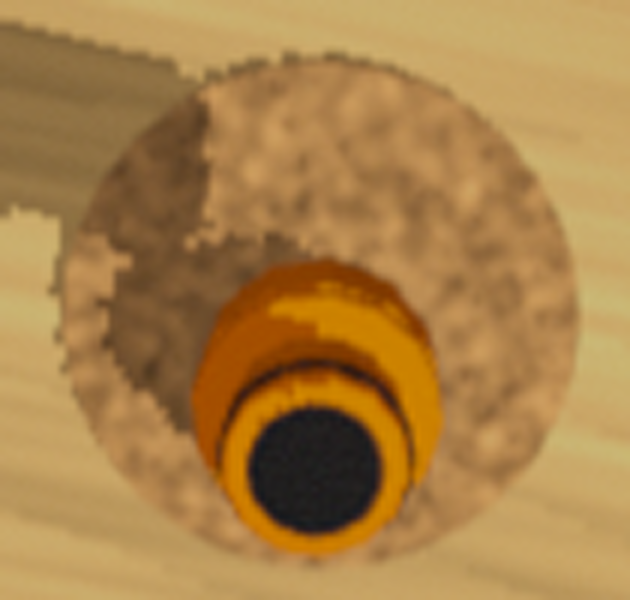

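```bash
python3 - <<'E'
from h import *
import pickle
s,c=pickle.load(open('pics/w10.pkl','rb')); im=cv2.imread('pics/w10.png'); H,S,V=cv2.split(cv2.cvtColor(im,cv2.COLOR_BGR2HSV))
p=onz(c,(322.3,206.3),.064);print(p)
m=((V<60)).astype(np.uint8);m[:190]=0;m[225:]=0;m[:,:300]=0;m[:,345:]=0
n,l,st,ce=cv2.connectedComponentsWithStats(m);print(st,ce);i=1+np.argmax(st[1:,4]);print(onz(c,ce[i],.064))
q=(p+onz(c,ce[i],.064))/2
# radial check: project rings
for z,r in((.064,.014),(.036,.014),(.036,.02),(.006,.02)):
    P=np.array([proj(c,[q[0]+r*np.cos(a),q[1]+r*np.sin(a),z]) for a in np.linspace(0,6.28,40)])
    print(z,r,'cols',P[:,0].min().round(1),P[:,0].max().round(1),'rows',P[:,1].min().round(1),P[:,1].max().round(1))
print(totool([q[0],q[1],.10]))
E
```

```text
[ 0.57990304 -0.21870871  0.064     ]
[[     0      0    640    400 255655]
 [   327    191      4      2      4]
 [   313    193      1      1      1]
 [   315    192      1      1      1]
 [   312    198     21     21    339]] [[319.49660676 199.48901058]
 [328.5        191.5       ]
 [313.         193.        ]
 [315.         192.        ]
 [321.98525074 207.92330383]]
[ 0.58139373 -0.2186744   0.064     ]
0.064 0.014 cols 306.0 338.3 rows 191.4 222.4
0.036 0.014 cols 307.8 337.1 rows 184.3 212.6
0.036 0.02 cols 301.5 343.4 rows 178.0 218.5
0.006 0.02 cols 303.7 341.7 rows 172.4 209.3
[-0.0029728  -0.00221551  0.06544296]
```

Emit:
play_rows(increments="-0.003 -0.002 0.03 0; -0.003 -0.002 0.06 0; -0.003 -0.002 0.085 0; -0.003 -0.002 0.095 0; -0.003 -0.002 0.095 0")

```text
time: 16.45
eef_pos: [0.5803, -0.2189, 0.0699]
tcp_rot: [-0.104, 0.995, 0.0, -0.0]
contact_force: [0.1, 0.6, 1.2]
opening: 0.995
```

Emit:
play_rows(increments="0 0 0 0; 0 0 0 0; 0 0 0 0; 0 0 0 0")

```text
time: 16.95
eef_pos: [0.5807, -0.2192, 0.0707]
tcp_rot: [-0.104, 0.995, -0.0, 0.0]
contact_force: [0.0, -0.0, -0.6]
opening: 0.994
```

```bash
python3 snap.py w11; python3 -c "
from h import *
print(totool([.5806,-.2187,.039]))"
```

```text
16.95 [ 0.5807 -0.2192  0.0707] force [ 0.05 -0.02 -0.55] open 0.9936017989650204
[-0.00010571  0.00049618  0.0315629 ]
```

View pics/w11.png

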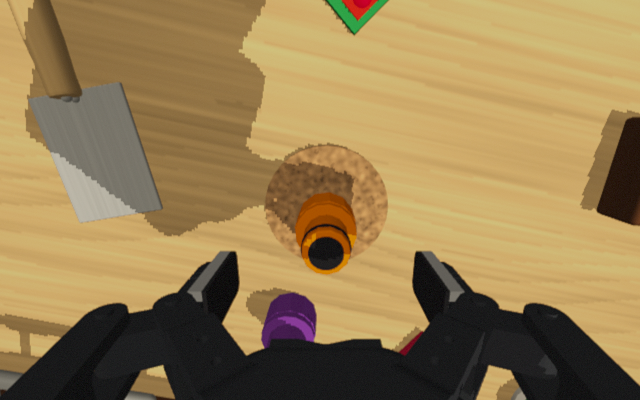

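Orange knob at (326,251), midway between the pads; the purple cap sits lower in the picture (290,320), clear of the fingers. Descending and gripping.

Emit:
play_rows(increments="0 0 0.01 0; 0 0 0.02 0; 0 0 0.028 0; 0 0 0.0315 0; 0 0 0.0315 0")

```text
time: 17.62
eef_pos: [0.5803, -0.219, 0.0383]
tcp_rot: [-0.104, 0.995, 0.0, -0.0]
contact_force: [0.9, -0.1, 0.5]
opening: 0.993
```

Emit:
play_rows(increments="0 0 0 0; 0 0 0 0; 0 0 0 0; 0 0 0 0; 0 0 0 0", gripper=0.02, newtons=60)

```text
time: 18.25
eef_pos: [0.5809, -0.2193, 0.0394]
tcp_rot: [-0.104, 0.995, -0.0, 0.0]
contact_force: [-0.3, -1.3, 2.0]
opening: 0.304
```

Emit:
play_rows(increments="0 0 0 0; 0 0 0 0; 0 0 0 0")

```text
time: 18.62
eef_pos: [0.5809, -0.2193, 0.0393]
tcp_rot: [-0.104, 0.995, -0.0, 0.0]
contact_force: [-0.3, 0.5, 4.8]
opening: 0.307
```

```bash
python3 snap.py w12; python3 snap.py s12 scene; python3 -c "
import cv2
im=cv2.imread('pics/s12.png');cv2.imwrite('pics/s12c.png',cv2.resize(im[120:220,210:350],None,fx=5,fy=5,interpolation=2))"
```

```text
18.625 [ 0.5809 -0.2193  0.0393] force [-0.29  0.55  4.79] open 0.30653948693506317
18.675 [ 0.5809 -0.2193  0.0394] force [0.38 0.33 4.97] open 0.3044484853366047
```

View pics/w12.png

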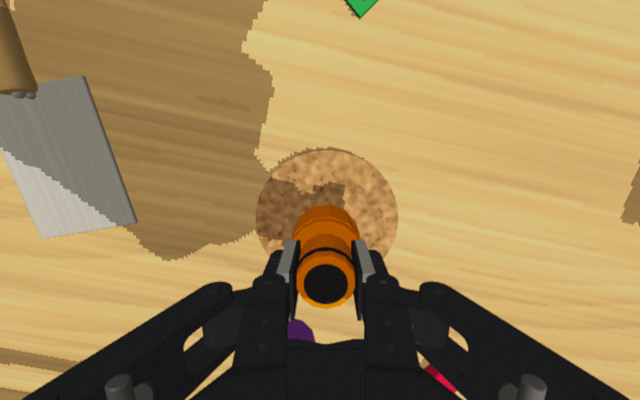

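View pics/s12c.png

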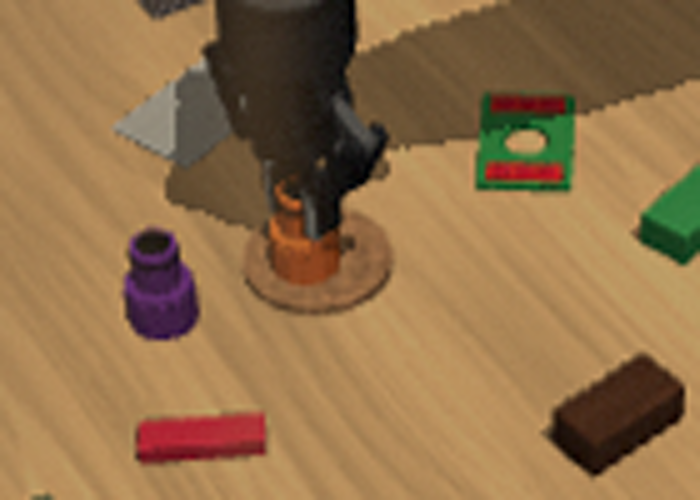

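Gripped: the knob is between the pads with its black top at (325,283), purple cap untouched. Lifting and moving to the stand.

Emit:
play_rows(increments="0 0 -0.01 0; 0 0 -0.04 0; 0 0 -0.08 0; 0 0 -0.115 0; 0 0 -0.13 0")

```text
time: 19.35
eef_pos: [0.5811, -0.2195, 0.171]
tcp_rot: [-0.104, 0.995, -0.001, 0.001]
contact_force: [0.3, -0.4, -1.0]
opening: 0.308
```

Emit:
play_rows(increments="-0.004 0.03 0 0; -0.011 0.085 0 0; -0.018 0.14 0 0; -0.025 0.195 0 0; -0.032 0.25 0 0")

```text
time: 19.98
eef_pos: [0.5587, 0.0338, 0.1673]
tcp_rot: [-0.104, 0.995, 0.0, -0.001]
contact_force: [0.4, 0.5, -0.1]
opening: 0.303
```

```bash
python3 snap.py w13; python3 -c "
from h import *
print(totool([.5397,.2346,.14]))"
```

```text
19.975 [0.5587 0.0338 0.1673] force [ 0.36  0.55 -0.09] open 0.3033334736165642
[-0.02367717  0.19408554  0.02814217]
```

View pics/w13.png

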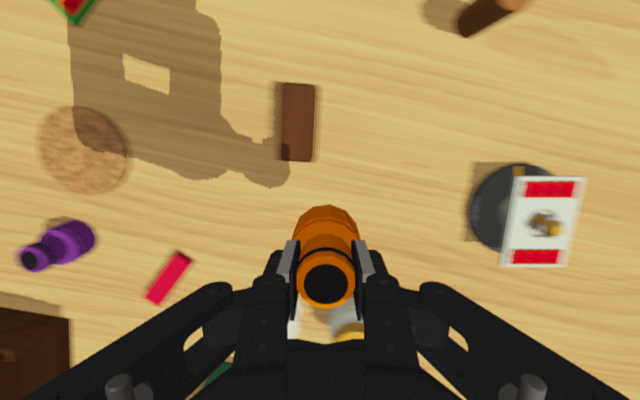

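The cap is held level, its top at (325,283); the tile with the stud is at (545,222). Continuing.

Emit:
play_rows(increments="-0.006 0.05 0 0; -0.012 0.1 0 0; -0.018 0.15 0 0; -0.022 0.18 0 0; -0.024 0.194 0 0")

```text
time: 20.65
eef_pos: [0.5424, 0.2279, 0.1674]
tcp_rot: [-0.105, 0.994, -0.0, -0.001]
contact_force: [-0.2, -0.1, -1.2]
opening: 0.307
```

Emit:
play_rows(increments="0 0 0 0; 0 0 0 0; 0 0 0 0; 0 0 0 0; 0 0 0 0")

```text
time: 21.28
eef_pos: [0.5437, 0.2264, 0.1689]
tcp_rot: [-0.104, 0.995, -0.0, 0.0]
contact_force: [-0.1, 0.5, -1.0]
opening: 0.308
```

```bash
python3 snap.py w14; python3 - <<'E'
from h import *
import pickle
for n in('w12','w14'):
    s,c=pickle.load(open(f'pics/{n}.pkl','rb')); im=cv2.imread(f'pics/{n}.png'); H,S,V=cv2.split(cv2.cvtColor(im,cv2.COLOR_BGR2HSV))
    Rt=R.from_quat(s['tcp_rot'])
    for nm,m in(('black',V<60),('orange',(S>150)&(H>5)&(H<25))):
        m=m.astype(np.uint8);m[:262 if nm=='black' else 190]=0;m[310:]=0;m[:,:301]=0;m[:,351:]=0
        k,l,st,ce=cv2.connectedComponentsWithStats(m);i=1+np.argmax(st[1:,4]);print(n,nm,st[i],ce[i])
        if nm=='black':
            p=onz(c,ce[i],s['eef_pos'][2]+.0247);print('tool',Rt.inv().apply(p-s['eef_pos']))
        else:
            for u,v in((325.5,st[i][1]+st[i][3]-1),):
                p=onz(c,(u,v),s['eef_pos'][2]+.0247);print('far rim tool',Rt.inv().apply(p-s['eef_pos']))
print(totool([.5397,.2346,.14]))
E
```

```text
21.275 [0.5437 0.2264 0.1689] force [-0.07  0.54 -1.01] open 0.3079132975092543
w12 black [ 304  265   43   38 1310] [325.27328244 283.60076336]
tool [-0.00109098  0.00024571 -0.02469935]
w12 orange [ 301  197   50   62 2256] [325.37189716 228.38608156]
far rim tool [ 0.01165315  0.00034648 -0.02470911]
w14 black [ 304  265   43   38 1317] [325.28777525 283.65072134]
tool [-0.00107128  0.00024172 -0.02469984]
w14 orange [ 301  190   50   70 2336] [326.37842466 226.94434932]
far rim tool [ 0.01120409  0.00033519 -0.02470179]
[0.00218023 0.00868207 0.02887941]
```

View pics/w14.png

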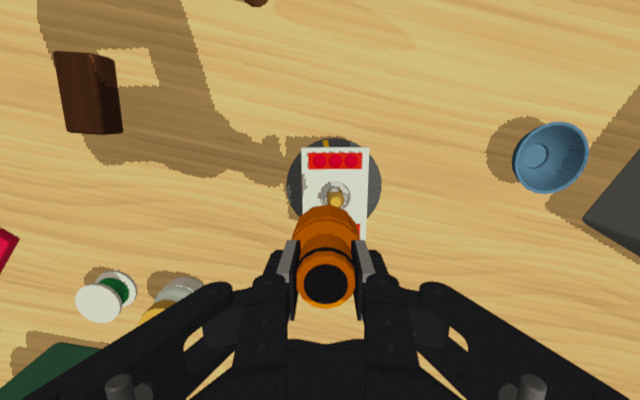

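```bash
python3 - <<'E'
from h import *
import pickle
s,c=pickle.load(open('pics/w14.pkl','rb')); im=cv2.imread('pics/w14.png'); H,S,V=cv2.split(cv2.cvtColor(im,cv2.COLOR_BGR2HSV))
Rt=R.from_quat(s['tcp_rot'])
def row(tx,r,z,sgn): return proj(c,s['eef_pos']+Rt.apply([tx+sgn*r,0.0002,-z]))[1]
print('expected far rim row tx=0',row(0,.014,.0247,-1),'black r9 rows',row(0,.009,.0247,1),row(0,.009,.0247,-1),'+1mm',row(.001,.014,.0247,-1), 'shoulder near',row(0,.02,-.0033,1),'bottom near',row(0,.02,-.0333,1))
for col in(320,325,330): print(col,[(r,H[r,col],S[r,col],V[r,col]) for r in list(range(200,214))+list(range(244,252))+list(range(260,270))+list(range(296,312))])
cv2.imwrite('pics/w14c.png',cv2.resize(im[170:320,260:390],None,fx=4,fy=4,interpolation=2))
E
```

```text
expected far rim row tx=0 308.30611108527074 black r9 rows 263.5182100428755 298.92390279927645 +1mm 306.444721048787 shoulder near 219.3100806754039 bottom near 203.4638753597343
320 [(200, np.uint8(23), np.uint8(35), np.uint8(174)), (201, np.uint8(23), np.uint8(34), np.uint8(188)), (202, np.uint8(26), np.uint8(29), np.uint8(201)), (203, np.uint8(29), np.uint8(27), np.uint8(206)), (204, np.uint8(33), np.uint8(24), np.uint8(210)), (205, np.uint8(22), np.uint8(42), np.uint8(184)), (206, np.uint8(11), np.uint8(166), np.uint8(146)), (207, np.uint8(13), np.uint8(255), np.uint8(140)), (208, np.uint8(14), np.uint8(255), np.uint8(142)), (209, np.uint8(14), np.uint8(255), np.uint8(143)), (210, np.uint8(14), np.uint8(255), np.uint8(141)), (211, np.uint8(14), np.uint8(255), np.uint8(143)), (212, np.uint8(14), np.uint8(255), np.uint8(141)), (213, np.uint8(14), np.uint8(255), np.uint8(141)), (244, np.uint8(14), np.uint8(255), np.uint8(142)), (245, np.uint8(14), np.uint8(255), np.uint8(142)), (246, np.uint8(14), np.uint8(255), np.uint8(141)), (247, np.uint8(13), np.uint8(255), np.uint8(105)), (24
[... 5650 characters left out ...]
 np.uint8(0), np.uint8(13), np.uint8(20)), (299, np.uint8(15), np.uint8(24), np.uint8(21)), (300, np.uint8(135), np.uint8(30), np.uint8(17)), (301, np.uint8(120), np.uint8(11), np.uint8(24)), (302, np.uint8(11), np.uint8(114), np.uint8(38)), (303, np.uint8(15), np.uint8(205), np.uint8(117)), (304, np.uint8(18), np.uint8(255), np.uint8(189)), (305, np.uint8(18), np.uint8(255), np.uint8(210)), (306, np.uint8(18), np.uint8(255), np.uint8(211)), (307, np.uint8(18), np.uint8(233), np.uint8(210)), (308, np.uint8(18), np.uint8(145), np.uint8(208)), (309, np.uint8(21), np.uint8(114), np.uint8(208)), (310, np.uint8(21), np.uint8(116), np.uint8(208)), (311, np.uint8(20), np.uint8(123), np.uint8(207))]
```

View pics/w14c.png

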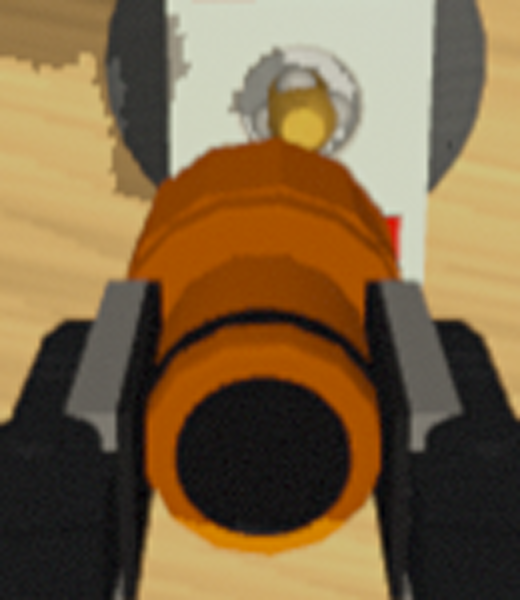

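The held cap is centred on the tool within about 0.5 mm (far rim row 307.6 vs 308.3 expected). Aligning on the stud axis and lowering to just above it.

Emit:
play_rows(increments="0.002 0.005 0.01 0; 0.002 0.0085 0.025 0; 0.002 0.0085 0.04 0; 0.002 0.0085 0.05 0; 0.002 0.0085 0.055 0")

```text
time: 21.95
eef_pos: [0.5393, 0.2346, 0.1125]
tcp_rot: [-0.104, 0.995, -0.0, -0.001]
contact_force: [-0.8, 0.2, -0.4]
opening: 0.304
```

Emit:
play_rows(increments="0 0 0 0; 0 0 0 0; 0 0 0 0; 0 0 0 0; 0 0 0 0")

```text
time: 22.58
eef_pos: [0.5399, 0.2348, 0.114]
tcp_rot: [-0.104, 0.995, 0.0, 0.0]
contact_force: [-0.4, 0.1, -1.0]
opening: 0.303
```

```bash
python3 snap.py s15 scene; python3 -c "
from h import *
print(totool([.5397,.2346,.095]))
im=cv2.imread('pics/s15.png');cv2.imwrite('pics/s15c.png',cv2.resize(im[200:300,320:440],None,fx=5,fy=5,interpolation=2))"
```

```text
22.575 [0.5399 0.2348 0.114 ] force [-0.44  0.12 -0.96] open 0.3028412908495131
[ 0.00021461 -0.00011984  0.01896309]
```

View pics/s15c.png

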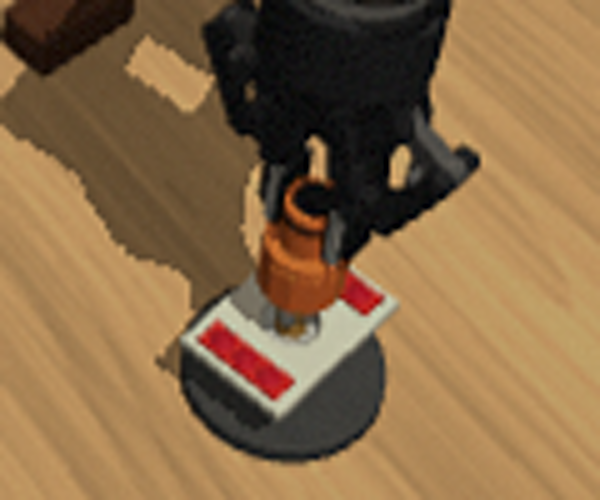

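The cap is above the stud and the tile is flat. Lowering over the stud.

Emit:
play_rows(increments="0 0 0.004 0; 0 0 0.008 0; 0 0 0.012 0; 0 0 0.016 0; 0 0 0.019 0", newtons=80)

```text
time: 23.25
eef_pos: [0.5397, 0.2347, 0.0944]
tcp_rot: [-0.104, 0.995, -0.0, -0.0]
contact_force: [-0.6, 0.4, -0.1]
opening: 0.301
```

Emit:
play_rows(increments="0 0 0 0; 0 0 0 0; 0 0 0 0; 0 0 0 0")

```text
time: 23.75
eef_pos: [0.5399, 0.2348, 0.095]
tcp_rot: [-0.104, 0.995, 0.0, 0.0]
contact_force: [-0.0, -0.2, -1.0]
opening: 0.298
```

Free of contact at z 0.095. Pressing, a millimetre or so per row.

Emit:
play_rows(increments="0 0 0.0015 0; 0 0 0.003 0; 0 0 0.0045 0; 0 0 0.006 0; 0 0 0.0075 0")

```text
time: 24.38
eef_pos: [0.5408, 0.2347, 0.0905]
tcp_rot: [-0.104, 0.995, -0.0, 0.001]
contact_force: [-3.9, -2.6, 12.8]
opening: 0.3
```

Emit:
play_rows(increments="0 0 0.001 0; 0 0 0.002 0; 0 0 0.003 0; 0 0 0.004 0; 0 0 0.005 0")

```text
time: 25.0
eef_pos: [0.5398, 0.2349, 0.082]
tcp_rot: [-0.104, 0.995, 0.0, -0.0]
contact_force: [-0.1, -0.1, -0.6]
opening: 0.3
```

Emit:
play_rows(increments="0 0 0.001 0; 0 0 0.002 0; 0 0 0.003 0; 0 0 0.003 0; 0 0 0.003 0")

```text
time: 25.62
eef_pos: [0.5402, 0.2349, 0.0804]
tcp_rot: [-0.104, 0.995, 0.0, 0.0]
contact_force: [-1.9, 0.0, 5.0]
opening: 0.304
```

Emit:
play_rows(increments="0 0 0 0; 0 0 0 0")

```text
time: 25.88
eef_pos: [0.5402, 0.235, 0.0804]
tcp_rot: [-0.104, 0.995, 0.0, 0.0]
contact_force: [-3.7, -0.7, 5.2]
opening: 0.301
```

```bash
python3 snap.py s16 scene; python3 snap.py w16; python3 -c "
from h import *
im=cv2.imread('pics/s16.png');cv2.imwrite('pics/s16c.png',cv2.resize(im[200:300,320:440],None,fx=5,fy=5,interpolation=2))"
```

```text
25.875 [0.5402 0.235  0.0804] force [-3.66 -0.68  5.2 ] open 0.30054193490216186
25.925 [0.5402 0.235  0.0804] force [-3.39 -0.43  5.42] open 0.2965348060183977
```

View pics/s16c.png

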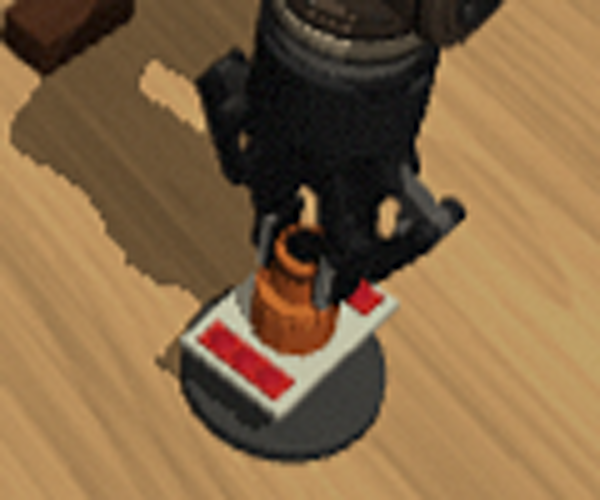

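View pics/w16.png

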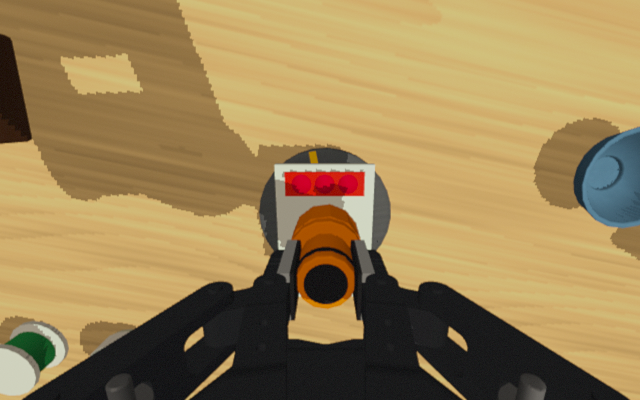

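The cap is home: z 0.0804 against 0.0803 predicted, with the cap flush on the tile and the knob still between the pads. Increasing the press.

Emit:
play_rows(increments="0.0005 0 0.001 0; 0.0005 0 0.002 0; 0.0005 0 0.003 0; 0.0005 0 0.003 0; 0.0005 0 0.003 0")

```text
time: 26.6
eef_pos: [0.5404, 0.235, 0.0804]
tcp_rot: [-0.104, 0.995, 0.0, 0.001]
contact_force: [-6.8, -1.8, 16.9]
opening: 0.296
```

Emit:
play_rows(increments="0 0 0 0; 0 0 0 0; 0 0 0 0")

```text
time: 26.98
eef_pos: [0.5404, 0.235, 0.0804]
tcp_rot: [-0.104, 0.995, 0.0, 0.001]
contact_force: [-7.3, -1.5, 16.5]
opening: 0.296
```

Emit:
play_rows(increments="0.0005 0 0 0; 0.001 0 0.0005 0; 0.0015 0 0.001 0; 0.0015 0 0.001 0; 0.0015 0 0.001 0")

```text
time: 27.6
eef_pos: [0.5402, 0.235, 0.0803]
tcp_rot: [-0.104, 0.995, 0.0, 0.002]
contact_force: [-5.3, -1.2, 17.7]
opening: 0.301
```

Emit:
play_rows(increments="0 0 0 0; 0 0 0 0; 0 0 0 0; 0 0 0 0; 0 0 0 0")

```text
time: 28.22
eef_pos: [0.5402, 0.235, 0.0803]
tcp_rot: [-0.104, 0.995, 0.0, 0.002]
contact_force: [-5.5, -1.8, 17.6]
opening: 0.301
```

```bash
python3 snap.py s17 scene; python3 snap.py t17 top; python3 -c "
from h import *
im=cv2.imread('pics/s17.png');cv2.imwrite('pics/s17c.png',cv2.resize(im[200:300,320:440],None,fx=5,fy=5,interpolation=2))
print(R.from_quat(ctrl.get_state()['tcp_rot']).as_matrix()[:,2])"
```

```text
28.225 [0.5402 0.235  0.0803] force [-5.51 -1.83 17.55] open 0.30139111386226297
28.275 [0.5403 0.235  0.0803] force [-5.26 -2.04 18.47] open 0.30198024527245565
[ 4.79089388e-03  9.43471170e-04 -9.99988079e-01]
```

View pics/s17c.png

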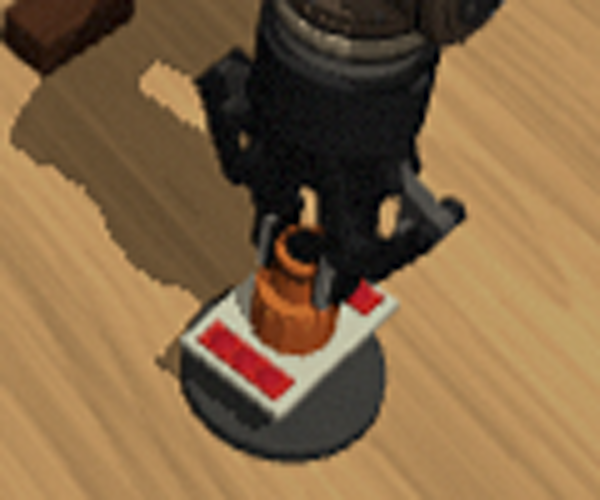

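View pics/t17.png

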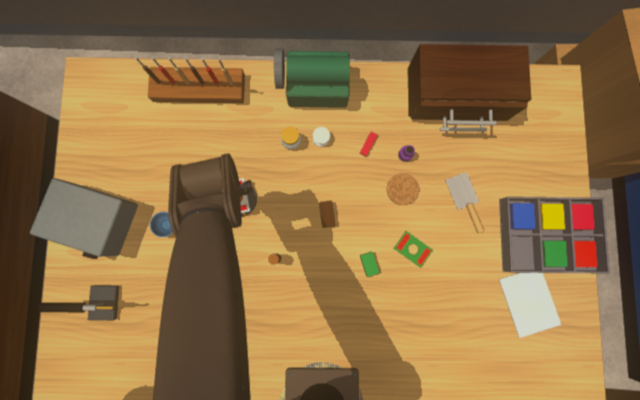

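The cap is flush on the flat tile with the gripper on it, pressing steadily at about 18 N. The bystanders sit at the same pixels as at the start (dowel 275,259; purple cap 406,153; green tile 412,249). Handing in.

```bash
python3 -c "
from plant import ctrl
print(ctrl.sign_off())"
```

```text
the job is handed in; nothing more can be done
None
```

The job is done and handed in at about 28 s; the sign-off reports no verdict.

**Tile:** I picked up the white tile by the middle of its long edges with a 25 N grip, and the fingers stayed clear of the wax. It went over the stud and touched the pedestal at TCP z 0.0258, exactly as predicted. Pressing it down to confirm reached 9.5 N before I let go.

**Cap:** I took the orange cap by its knob and pressed it through the click. The force was about 13 N just before the click, above the 7 to 11 N you gave, then fell to about zero. It came home at TCP z 0.0803–0.0804, against a prediction of 0.0803.

**Last checks:**
- The press is steady at about 18 N downward, and the gripper is still holding the knob with 80 N.
- The scene picture shows the cap flush on a flat tile.
- The bystanders visible from the top camera are at their starting pixels; the arm partly covered the area around the stand in that picture.

**Checks that failed or disagreed:**
- About 5 N of sideways force remains, with a tool tilt of about 0.3°. I shifted the tool to cut this, but it only fell from 7 N.
- My outline measurement of the seated tile failed because the stand's base got into the colour mask. I judged that seating from the contact height and the pictures instead.
- Two ways of measuring the cap's centre differed by about 1.5 mm. I used the midpoint for the grasp, and later rim checks in the hand put the cap within about 0.8 mm of the tool axis.

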